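# Put the dicing grids away in their cradle

### The arm

A 6-joint arm with a two-finger parallel gripper is mounted at the origin on the work surface. World frame = base frame: x ahead of the robot, y to its left, z up, the work surface at z = 0. Lengths are in m, angles in rad, forces in N, time in s.
With the tool pointing down it reaches from about 0.35 to 0.975 m from the base axis. Payload 7.1 kg.
Tool frame: the origin (TCP) lies midway between the tips of the shut fingers; the grasp point (between the pads) lies 19 mm behind it; z points along the fingers, y is the line along which they close (so a half turn about z gives the same grasp; the last joint's range is limited). The gripper opens to 88 mm and grips with 3 to 60 N. Pads are 20 mm wide; open, the fingers measure 115 mm over their backs; the gripper's body (75 mm by 178 mm) begins 61 mm behind the grasp point.
Start: joints at [-0.019, 0.423, 1.63, -0, 1.089, -0.019], TCP at [0.625, 0, 0.223] pointing down, gripper open.
Joint ranges: [-3, 3], [-0.9, 2.11], [0.09, 2.58], [-1.31, 4.45], [0.11, 2.69], [-2.54, 2.54]. Speed limits (rad/s): [2.39, 2.39, 3.01, 3.14, 3.14, 3.14].

### API

Orientations are given as a unit quaternion [w, x, y, z].
In Python, from station import move_pose, movel, movej, command_gripper, wait, inverse_kinematics, read_camera, camera_info, MotionError, job_done, get_time, get_joint_pos, get_qvel, get_effort, get_tcp_pos, get_ee_rot, get_ft_force, get_ft_torque, get_grip_width, get_finger_force gives the robot as it stands. Calls block until the motion is done:
- move_pose(position, orientation): joint-space move of the TCP to a pose.
- movel(position, frame=None, v=0.15, until_force=None): straight line of the TCP; frame=None keeps the orientation; v is the mean speed in m/s. With until_force (N) it stops when the force on the tool has changed by that much, and returns True; else False.
- movej(angles): joint-space move.
- command_gripper(opening): opening from 0.0 (shut) to 1.0 (fully open); the grip force is fixed at half the most; returns when the fingers have stopped.
- wait(seconds).
- inverse_kinematics(position, orientation): joint angles nearest the present ones, or None.
- read_camera(name): name is "scene" or "side" or "wrist"; returns the picture (400x640x3 uint8, red, green, blue); there is no depth.
- camera_info(name): a dict with "intrinsics" (3x3 intrinsics, pixels), "T" (4x4, takes a point from camera to world coordinates); the wrist camera has in their place "tool_from_camera" (4x4, takes a point from camera to tool coordinates, whose origin is the TCP and whose axes are the flange's). Camera axes: x right, y up, looking along -z (the intrinsics and any distortion apply to the point x, -y, -z); pixel columns grow to the right and rows downward; lengths in m; the calibration is good to about 2 mm. A picture is of the moment at which its call begins: read the wrist's pose just before it. camera_info takes no time and is no camera call.
A pose or a line that the arm cannot do raises MotionError and nothing moves.
- job_done(): hands the job in; it is judged then, once.
Readings, each from a call of its own:
- get_time(): time.
- get_joint_pos(): joint angles.
- get_qvel(): joint speeds.
- get_effort(): joint torques, N m.
- get_tcp_pos(): TCP position.
- get_ee_rot(): TCP orientation.
- get_ft_force(): force on the tool from outside, world axes, zero at the start.
- get_ft_torque(): the same for the moment, N m.
- get_grip_width(): opening from 0.0 (shut) to 1.0 (fully open).
- get_finger_force(): force on a finger pad.
Only numpy, scipy, OpenCV 4.12 (cv2) and the standard library are available. Lean on these libraries where they do the work, as an engineer would, in place of code of your own. Each camera call takes 0.05 s, during which the arm holds its last target. There are 200 camera calls.

### The job

Lift the three dicing grids off the grey stand as one pile and put the pile away in the white cradle: tilt it, slip its low end under the lip at the tall end, and lower the other end, keeping hold of it until all three lie flat on the cradle's floor. Then let go, leaving the grids in their order and the other kitchen things where they are.

Things in the scene. Friction and masses are not known exactly. Their poses are not given: they have to be found in the camera images.
- grid_low_c (a point): Lowest of three dicing grids lying in one pile, 27 mm high in all, on a narrow raised block; identical outside (130 x 56 x 9 mm, long side along its own x, 0.1 to 0.2 kg), a flat aluminium frame crossed by thin blades; point at its centre, half-way up (4.5 mm above its underside), z up. The coarsest mesh. The three lie roughly square on one another (to 1.5 mm and 0.02 rad).
- grid_mid_c (a point): Middle grid of the pile; identical outside (130 x 56 x 9 mm, long side along its own x, 0.1 to 0.2 kg), a flat aluminium frame crossed by thin blades; point at its centre, half-way up (4.5 mm above its underside), z up. Its point is the centre of the whole pile. The grids' x points away from the robot, as the cradle's does, to within about 0.55 rad.
- grid_top_c (a point): Top grid of the pile; identical outside (130 x 56 x 9 mm, long side along its own x, 0.1 to 0.2 kg), a flat aluminium frame crossed by thin blades; point at its centre, half-way up (4.5 mm above its underside), z up. The finest mesh.
- stand_top (a point): Grey stand, fixed: centre of the top of its block (96 x 34 mm, 22 mm above the table) on which the pile lies. The pile overhangs the block by 11 mm along each long side, so fingers can reach below its underside. Foot under the block 110 x 80 x 4 mm. Its x is the pile's long direction.
- cradle_floor (a point): White cradle, fixed, foot 150 x 92 x 4 mm: centre of its inner floor's top, 22 mm above the table; z up, x along its length, away from the robot. Inside it is 136 mm long (x -68 to 68 mm) and 62 mm wide (y -31 to 31 mm). The floor block is only 36 mm wide: the pile overhangs it 10 mm along each side.
- cradle_lip (a point): Middle of the lip's underside edge, at x = -56 mm, 33 mm above the cradle's floor. The lip overhangs the inside by 12 mm from a tall wall (4 mm thick) at the -x end; its top is 37 mm above the floor. A level pile cannot pass it: it goes in with its -x end low and first, under the lip (12 to 15 degrees of tilt leaves room), then is lowered flat.
- cradle_low_end (a point): Middle of the top inner edge of the low wall at the cradle's +x end: x = 68 mm, 14 mm above the floor; the wall is 4 mm thick.
- cradle_cheek (a point): Inner top edge, middle, of the side cheek at the lip end, +y side: x = -54, y = 31 mm, 22 mm above the floor. Each corner has such a cheek, 28 mm long (|x| 40 to 68 mm), 4 mm thick, with a lead-in leaning outward above it, up to 31 mm above the floor. Between the cheeks both long sides are open over 80 mm for fingers, down to the foot.
- pusher_c (a point): Potato pusher, white plate 90 x 50 x 22 mm with a black knob 22 mm wide up to 52 mm; point at half height. Bystander, loose.
- beaker_rim (a point): Steel beaker, 72 mm wide, 85 mm high; point at the centre of its mouth. Bystander, loose.
- spatula: Spatula 240 mm long, lying flat; origin on its underside, near its middle. Bystander, loose.
- brush: Brush 200 mm long, lying flat; origin on its underside, near its middle. Bystander, loose.
- salt_jar: Clear jar 68 mm wide, 110 mm high; origin under its centre. Bystander, loose.
- bowl_rim (a point): Steel bowl 150 mm wide, 60 mm high; point at the centre of its mouth. Bystander, loose.
- oil_bottle: Amber bottle 72 mm wide, 220 mm high; origin under its centre. Bystander, loose.

How it is judged:
By the outcome, as a careful person would: the job done as asked, in the order asked, and still so for the second after the job is handed in, with the robot touching nothing.
It also fails if it takes over 45 s, if anything falls off the work surface, if the arm or the gripper's body presses on something with over 40 N, if the wrist force passes 120 N, or if a joint passes its speed limit or range.

## Working session

There is one attempt and no reset: what is moved stays moved. The work goes in short steps, each a Python script; the robot and the scene stay as the last script left them, time stands still between calls to the robot, and variables do not carry over. Pictures are saved under pics/ and viewed, at most 10 in all, crops included, and the job is handed in when it is done.

```bash
ls; mkdir -p pics
python3 - <<'E'
from station import *
import cv2,numpy as np
for n in ["scene","side"]:
    cv2.imwrite(f"pics/{n}0.png",read_camera(n)[:,:,::-1]); i=camera_info(n); print(n,np.round(i["intrinsics"],1).tolist(),np.round(i["T"],3).tolist(),[k for k in i])
i=camera_info("wrist");print(i); print(get_ee_rot(),get_tcp_pos())
E
```

```text
pics
scene [[450.2, 0.0, 314.9], [0.0, 450.2, 198.4], [0.0, 0.0, 1.0]] [[0.113, -0.812, 0.572, 1.414], [0.993, 0.085, -0.076, -0.116], [0.013, 0.577, 0.817, 1.27], [0.0, 0.0, 0.0, 1.0]] ['intrinsics', 'T']
side [[431.9, 0.0, 325.1], [0.0, 431.9, 199.2], [0.0, 0.0, 1.0]] [[-0.996, 0.032, -0.08, 0.473], [-0.086, -0.498, 0.863, 1.014], [-0.012, 0.866, 0.499, 0.707], [0.0, 0.0, 0.0, 1.0]] ['intrinsics', 'T']
{'intrinsics': array([[326.32578736,   0.        , 318.11375676],
       [  0.        , 326.32578736, 205.52833615],
       [  0.        ,   0.        ,   1.        ]]), 'tool_from_camera': array([[-8.70472660e-04,  9.67952094e-01,  2.51133403e-01,
         6.90499868e-02],
       [ 9.99999010e-01,  1.12019178e-03, -8.51420710e-04,
        -5.18535710e-04],
       [-1.10545203e-03,  2.51132413e-01, -9.67952111e-01,
        -1.61704626e-01],
       [ 0.00000000e+00,  0.00000000e+00,  0.00000000e+00,
         1.00000000e+00]])}
[-4.71014653e-04  7.07106668e-01  7.07106573e-01 -4.81859766e-04] [6.24501309e-01 2.43060058e-05 2.21998983e-01]
```

View pics/scene0.png

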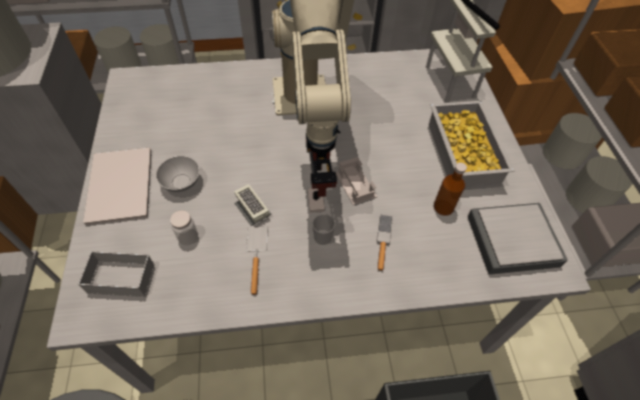

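View pics/side0.png

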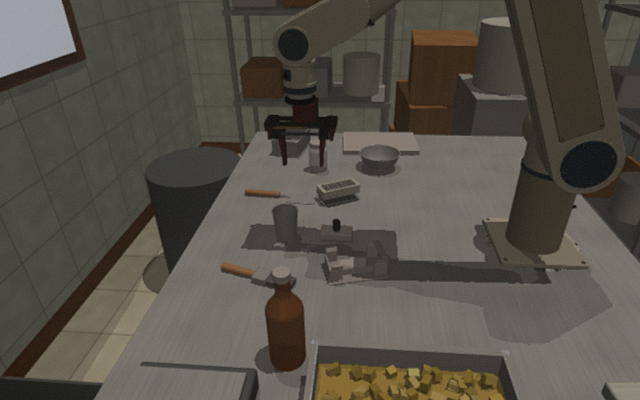

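The scene view shows the pile near (252,203), the cradle near (357,182), and the pusher and beaker near (320,195–230). The side view shows the pile near (338,188) and the cradle near (358,262). Next I'll look from above each.

```bash
cat > h.py <<'E'
from station import *
import cv2,numpy as np
from scipy.spatial.transform import Rotation as R
def Rm(q): return R.from_quat([q[1],q[2],q[3],q[0]]).as_matrix()
def Q(yaw,pitch=0): # tool down, tool x -> object +x; yaw about z; pitch>0 raises the +x end
    r=R.from_euler('z',yaw)*R.from_euler('y',-pitch)*R.from_euler('x',np.pi); q=r.as_quat(); return [q[3],*q[:3]]
def cam(name,pose=None):
    i=camera_info(name)
    if name!="wrist": return i["intrinsics"],np.array(i["T"])
    T=np.eye(4);T[:3,:3]=Rm(pose[1]);T[:3,3]=pose[0]; return i["intrinsics"],T@i["tool_from_camera"]
def onplane(uv,z,K,T):
    uv=np.atleast_2d(uv).astype(float); d=np.c_[(uv[:,0]-K[0,2])/K[0,0],-(uv[:,1]-K[1,2])/K[1,1],-np.ones(len(uv))]@T[:3,:3].T
    o=T[:3,3]; return o+d*((z-o[2])/d[:,2])[:,None]
def shot(f):
    p=(get_tcp_pos(),get_ee_rot()); im=read_camera("wrist")[:,:,::-1].copy(); cv2.imwrite(f"pics/{f}.png",im); K,T=cam("wrist",p); np.savez(f"pics/{f}.npz",K=K,T=T); return im,K,T
E
python3 - <<'E'
from h import *
K,T=cam("scene"); p=onplane([[252,203]],.045,K,T)[0]; c=onplane([[357,182]],.03,K,T)[0]; print(p,c,onplane([[323,222]],.085,K,T))
print(get_time())
move_pose([c[0],c[1],.25],Q(0)); shot("wc"); print(get_tcp_pos(),get_joint_pos())
move_pose([p[0],p[1],.25],Q(0)); shot("wp"); print(get_tcp_pos(),get_joint_pos(),get_time())
E
```

```text
[ 0.55217473 -0.20993349  0.045     ] [0.49078127 0.15313483 0.03      ] [[0.67519578 0.0097999  0.085     ]]
0.1
[0.49100244 0.15296108 0.24993579] [ 2.78868144e-01  2.26679677e-01  1.84676852e+00 -1.94576717e-05
  1.06814445e+00  1.84944030e+00]
[ 0.55235895 -0.2087275   0.25002012] [-3.81594421e-01  3.42621113e-01  1.68416311e+00  3.04629997e-04
  1.11496082e+00  1.18771176e+00] 3.2083
```

View pics/wc.png

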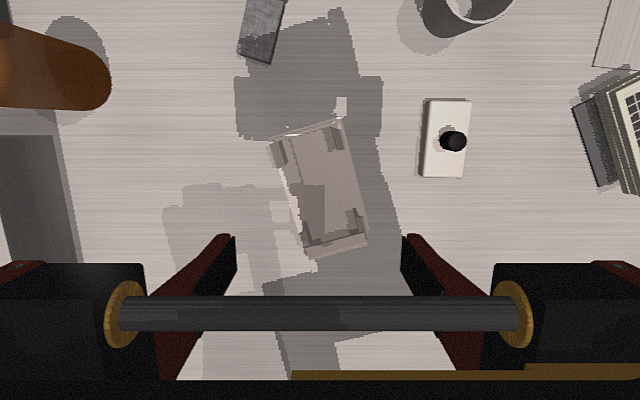

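View pics/wp.png

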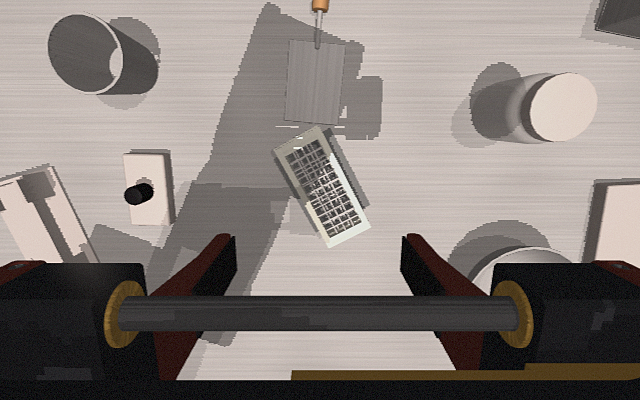

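wc shows the cradle turned about 15° (corners near (270,140), (340,118), (368,245), (310,258)). wp shows the pile turned about 30° (corners near (272,150), (318,127), (370,226), (328,248)), with the spatula blade just beyond its far end. I'll zoom in on both.

Run:
```python
import cv2,numpy as np
a=cv2.imread("pics/wc.png")[105:270,255:385];b=cv2.imread("pics/wp.png")[105:270,255:385]
f=lambda x:cv2.resize(np.clip(x.astype(float)*1.0,0,255).astype(np.uint8),None,fx=3,fy=3,interpolation=cv2.INTER_CUBIC)
cv2.imwrite("pics/z.png",np.hstack([f(a),f(b)]))
```

```text
(no output)
```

View pics/z.png

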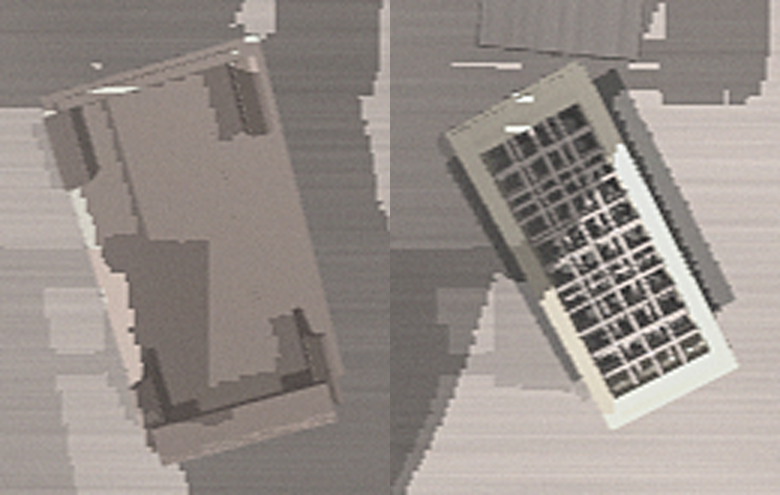

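The zoom gives the pile's top corners at full-image pixels (272.3,151), (318.3,125.7), (371,227.3) and (329,248.3). The cradle's lip strip is at (306.7,248.3)–(366.7,233.3) along the front edge and (310,260)–(367.7,245) along the back. Its low wall runs (270,140)–(336.7,118.3).

Run:
```python
from h import *
d=np.load("pics/wp.npz"); P=onplane([[272.3,151],[318.3,125.7],[371,227.3],[329,248.3]],.049,d["K"],d["T"])
print(P,[np.linalg.norm(P[i]-P[i-1]) for i in range(4)])
v=P[0]+P[1]-P[2]-P[3]; print("pile",P.mean(0),np.arctan2(v[1],v[0]))
d=np.load("pics/wc.npz");K,T=d["K"],d["T"]
L=onplane([[306.7,248.3],[366.7,233.3],[310,260],[367.7,245]],.059,K,T); E=onplane([[270,140],[336.7,118.3],[273,143],[338,122]],.036,K,T)
print(L,E); print([np.linalg.norm(a) for a in (L[0]-L[1],L[2]-L[3],E[0]-E[1])])
l=(L[0]+L[1])/2; o=(L[2]+L[3])/2; e=(E[0]+E[1])/2; v=e-o
print("lipfront",l,"outer",o,"lowouter",e,"len",np.linalg.norm(v[:2]),"yaw",np.arctan2(v[1],v[0]))
for A,B in ((L[0],L[1]),(L[2],L[3]),(E[0],E[1])): w=A-B; print("yaw by edge",np.arctan2(-w[0],w[1]))
```

```text
[[ 0.58839953 -0.15776726  0.049     ]
 [ 0.61543733 -0.20837259  0.049     ]
 [ 0.50018286 -0.26992542  0.049     ]
 [ 0.47398124 -0.22109744  0.049     ]] [np.float64(0.13077559358032723), np.float64(0.05737545236987471), np.float64(0.1306611828224038), np.float64(0.05541386767575969)]
pile [ 0.54450024 -0.21429068  0.049     ] 0.49802687461409906
[[0.41679318 0.16693731 0.059     ]
 [0.43503972 0.09829977 0.059     ]
 [0.40220991 0.16322184 0.059     ]
 [0.42080821 0.09662491 0.059     ]] [[0.53839166 0.20807433 0.036     ]
 [0.56206006 0.13300595 0.036     ]
 [0.53505332 0.20479997 0.036     ]
 [0.5580722  0.13150077 0.036     ]]
[np.float64(0.0710214566732063), np.float64(0.06914511395168234), np.float64(0.0787112125587055)]
lipfront [0.42591645 0.13261854 0.059     ] outer [0.41150906 0.12992338 0.059     ] lowouter [0.55022586 0.17054014 0.036     ] len 0.14454090584202758 yaw 0.28484149807664116
yaw by edge 0.25982960675414923
yaw by edge 0.27232857071725
yaw by edge 0.3054258102787875
```

Run:
```python
from h import *
y=.28; move_pose([.481-.035*np.cos(y),.150-.035*np.sin(y),.15],Q(y)); im,K,T=shot("wc2"); print(get_time())
z=cv2.resize(im[30:290,180:460],None,fx=2.3,fy=2.3,interpolation=cv2.INTER_CUBIC); z=np.clip(255*(z/255.)**.7,0,255); cv2.imwrite("pics/z2.png",z); print(z.shape)
```

```text
4.675
(598, 644, 3)[ WARN:0@0.665] global loadsave.cpp:1063 imwrite_ Unsupported depth image for selected encoder is fallbacked to CV_8U.
```

View pics/z2.png

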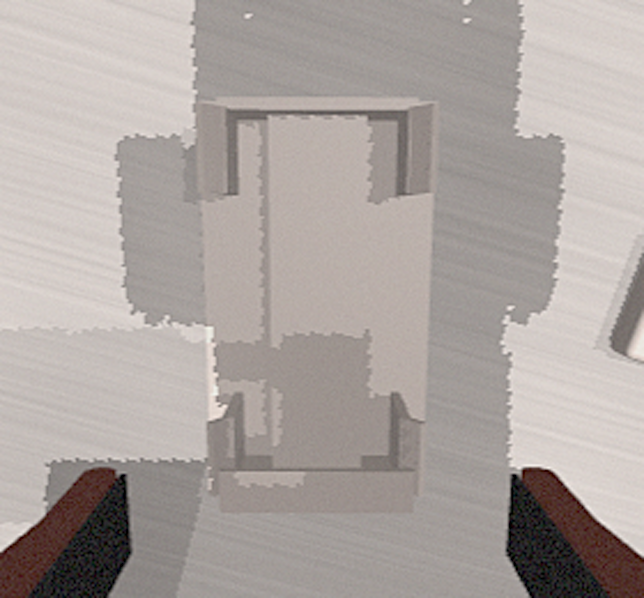

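The cradle looks square to the tool. In the zoom, the lip runs (221,470)–(413,470) along the front and (221,512)–(414,512) along the back. The low wall's inner edge runs (233,112)–(408,111), and the lead-in tops are at about x = 200 and 437.

Run:
```python
from h import *
d=np.load("pics/wc2.npz");K,T=d["K"],d["T"]; f=lambda p,z:onplane(np.array(p)/2.3+[180,30],z,K,T)
L=f([[221,470],[413,470],[221,512],[414,512]],.059); E=f([[233,112],[408,111]],.036); O=f([[200,102],[437,102]],.053)
y=.28
for _ in range(2):
    c=np.array([.481,.15]); B=np.array([[np.cos(y),np.sin(y)],[-np.sin(y),np.cos(y)]])
    for n,a in (("lip",L),("low",E),("lead",O)): print(n,np.round((a[:,:2]-c)@B.T*1000,1).tolist())
    m=O.mean(0)-L.mean(0); y=np.arctan2(m[1],m[0]); print(y)
```

```text
lip [[-55.8, 34.8], [-55.9, -33.6], [-71.9, 35.3], [-72.0, -34.5]]
low [[66.7, 29.4], [66.9, -31.0]]
lead [[67.7, 38.2], [67.6, -38.4]]
0.27529885042611046
lip [[-56.0, 34.5], [-55.8, -33.9], [-72.0, 35.0], [-71.8, -34.8]]
low [[66.5, 29.7], [67.1, -30.7]]
lead [[67.5, 38.5], [67.8, -38.1]]
0.27529885042611046
```

Run:
```python
from h import *
p=[.5445,-.2143]; q=Q(.498)
move_pose([*p,.16],q); movel([*p,.0165],v=.12); print(get_tcp_pos(),get_ft_force())
command_gripper(0.0); print(get_grip_width()*88,get_finger_force(),get_ft_force(),get_time())
movel([*p,.03],v=.05); movel([*p,.16],v=.15); print(get_tcp_pos(),get_ft_force(),get_ft_torque(),get_grip_width()*88)
shot("wl"); cv2.imwrite("pics/sl.png",read_camera("side")[:,:,::-1]); print(get_time())
s=cv2.imread("pics/sl.png")[100:260,250:430]; w=cv2.imread("pics/wl.png")[90:330,200:440]
cv2.imwrite("pics/z3.png",np.hstack([cv2.resize(s,(430,382)),cv2.resize(w,(382,382))][:2])[:, :800])
```

```text
[ 0.54505996 -0.21451496  0.0172043 ] [0.4364258  0.04774622 0.59807176]
55.91020744829197 29.962189346551895 [-0.28783997  0.33319959  1.97401051] 7.9917
[ 0.54377949 -0.21401485  0.15909032] [-0.36865398 -0.00605339 -2.65986632] [-0.00564152  0.04309967  0.00620106] 55.78241748390654
9.525
```

View pics/z3.png

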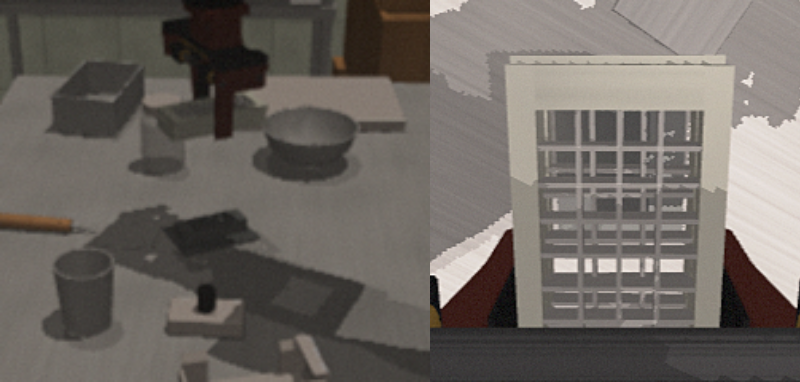

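The side view shows the pile held at about (215,115) and a dark stand at (215,235). I'll check that all three grids came along.

Run:
```python
from h import *
wait(.2); print(get_ft_force(),get_tcp_pos())
s=cv2.imread("pics/sl.png"); a=s[130:160,305:375]; b=s[175:215,305:375]
f=lambda x:cv2.resize(np.clip(x*1.8,0,255).astype(np.uint8),None,fx=8,fy=8,interpolation=cv2.INTER_NEAREST)
cv2.imwrite("pics/z4.png",np.vstack([f(a),f(b)]))
```

```text
[ 1.67211319e-01  2.67048167e-03 -3.30425316e+00] [ 0.54422113 -0.21420676  0.15932405]
```

View pics/z4.png

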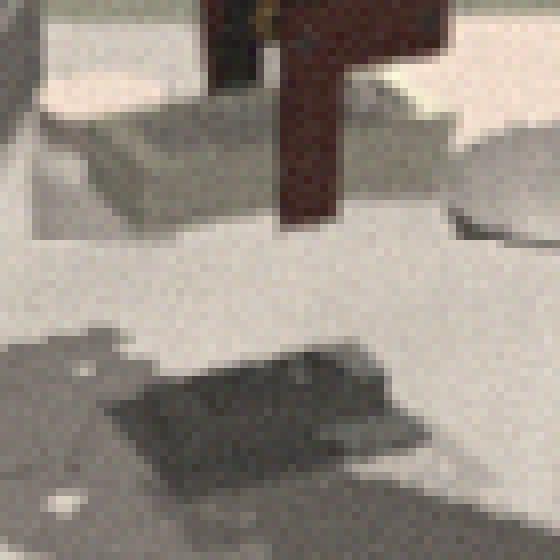

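The stand is bare and the full pile (about 10 px thick) hangs between the fingers. Next is the tilted insertion.

```bash
cat > pl.py <<'E'
from h import *
Y=.277; C=np.array([.4807,.150]); 
def pose(cx,cz,deg): # pile centre in cradle frame, mm
    t=np.radians(deg); x=(cx+19*np.sin(t))/1000; z=(cz-19*np.cos(t))/1000+.022
    return [C[0]+x*np.cos(Y),C[1]+x*np.sin(Y),z],Q(Y,t)
def where(deg):
    d=np.array(get_tcp_pos()); t=np.radians(deg); v=d[:2]-C
    return round(1000*(v@[np.cos(Y),np.sin(Y)])-19*np.sin(t),2),round(1000*(v@[-np.sin(Y),np.cos(Y)]),2),round(1000*(d[2]-.022)+19*np.cos(t),2)
E
python3 - <<'E'
from pl import *
move_pose(*pose(14,130,14)); print(where(14),get_ft_force(),get_time())
p,q=pose(14,60,14); movel(p,q,v=.12)
p,q=pose(14,31,14); r=movel(p,q,v=.04,until_force=6); print(r,where(14),get_ft_force())
p,q=pose(-3,31,14)
if not r: r=movel(p,q,v=.03,until_force=5); print(r,where(14),get_ft_force(),get_grip_width()*88,get_time())
cv2.imwrite("pics/s2.png",read_camera("side")[:,:,::-1])
E
```

```text
(np.float64(14.54), np.float64(-0.55), np.float64(130.24)) [-0.90137643 -0.98871254 -3.23684102] 11.1167
False (np.float64(14.09), np.float64(0.0), np.float64(31.01)) [ 0.20650126 -0.17315689 -3.54946343]
True (np.float64(-1.37), np.float64(0.05), np.float64(31.1)) [ 2.46684722  0.4959075  -2.47759166] 56.04593221639939 13.25
```

Run:
```python
from pl import *
p,q=pose(.3,31,14); movel(p,q,v=.03)
for d in (12,10,8,6,4,2,0):
    t=np.radians(d); p,q=pose(.3,65*np.sin(t)+13.5*np.cos(t)+1.2,d); r=movel(p,q,v=.02,until_force=8); print(d,r,where(d),np.round(get_ft_force(),1))
    if r: break
else:
    p,q=pose(.3,12,0); r=movel(p,q,v=.01,until_force=4); print(r,where(0),np.round(get_ft_force(),1),np.round(get_ft_torque(),2),get_grip_width()*88)
cv2.imwrite("pics/s3.png",cv2.resize(read_camera("side")[:,:,::-1][215:305,290:420],None,fx=6,fy=6,interpolation=cv2.INTER_CUBIC)); print(get_time())
```

```text
12 False (np.float64(0.22), np.float64(-0.01), np.float64(27.72)) [-0.7 -0.1 -3.6]
10 False (np.float64(0.47), np.float64(-0.01), np.float64(25.78)) [-0.5 -0.5 -2.8]
8 False (np.float64(0.4), np.float64(-0.02), np.float64(23.6)) [-0.1 -0.3 -3.2]
6 False (np.float64(0.5), np.float64(-0.01), np.float64(21.43)) [-0.8  0.6 -3.8]
4 False (np.float64(0.4), np.float64(-0.01), np.float64(19.17)) [-0.4  0.3 -2.3]
2 False (np.float64(0.56), np.float64(-0.02), np.float64(16.96)) [-0.1 -0.2 -3.2]
0 False (np.float64(0.57), np.float64(-0.02), np.float64(14.69)) [ 0.5  0.  -2. ]
True (np.float64(0.21), np.float64(0.0), np.float64(13.62)) [-0.6 -0.4  5.1] [-0.04  0.17 -0.05] 56.087823222256176
15.75
```

View pics/s3.png

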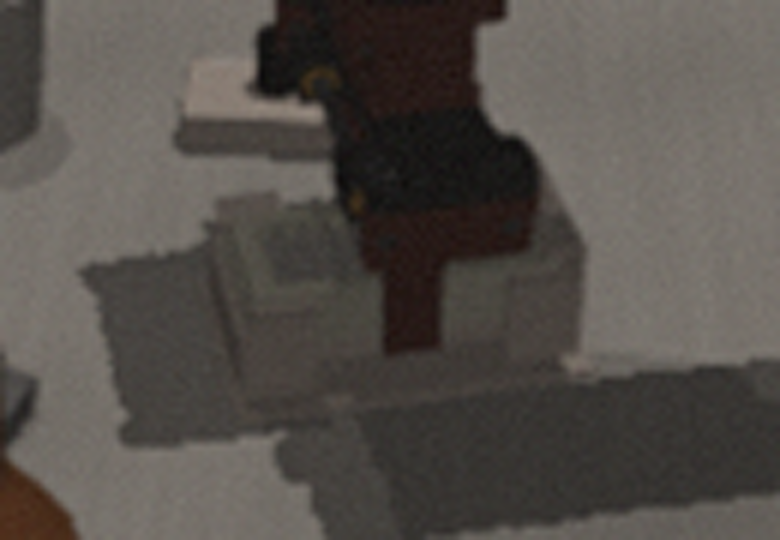

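The pile sits inside between the cheeks, and the floor contact came at the expected height (13.6 mm). I'll seat it lightly, release, retreat and check.

Run:
```python
from pl import *
p,q=pose(.3,12.5,0); print(movel(p,q,v=.01,until_force=6),where(0),np.round(get_ft_force(),1))
command_gripper(1.0); print(get_grip_width(),np.round(get_ft_force(),1))
p,_=pose(.3,60,0); movel(p,v=.06); p,_=pose(-35,150,0); movel(p,v=.15); wait(.3)
im,K,T=shot("wf"); print(get_time())
a=cv2.resize(im[30:290,180:460],None,fx=1.5,fy=1.5); b=cv2.resize(read_camera("side")[:,:,::-1][215:305,290:420],(380,390),interpolation=cv2.INTER_CUBIC)
cv2.imwrite("pics/z5.png",np.hstack([a,b]))
```

```text
False (np.float64(0.25), np.float64(0.01), np.float64(13.61)) [-3.  -0.5 12.2]
1.000688401173265 [ 1.3 -0.5  0.6]
18.7583
```

View pics/z5.png

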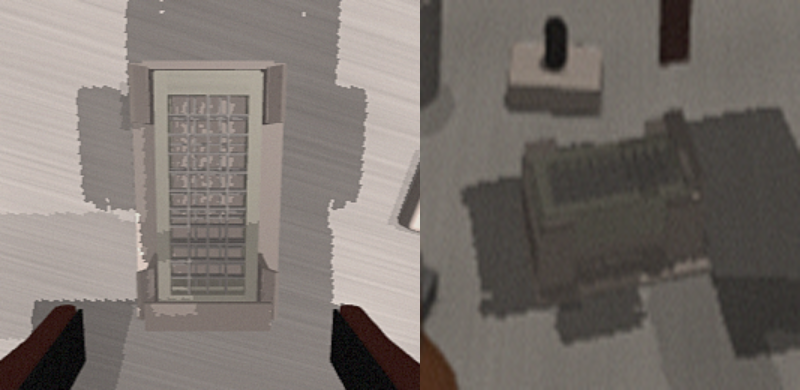

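The pile lies flat and square in the cradle: its top spans (153–262, 70–300) and its near end is under the lip at row 303. The fingers are clear of it, so I'm handing in.

```bash
python3 -c "
from station import *
print(job_done())"
```

```text
the job is handed in; nothing more can be done
None
```

All three grids lie flat in the cradle in their original order, with one end under the lip; the gripper is clear, I saw none of the other things moved, and the job was handed in at about 19 s.

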